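# Start the lock body's mounting bolt in its boss

## Robot

A 6-joint arm with a two-finger parallel gripper is mounted at the origin on the work surface. World frame = base frame: x ahead of the robot, y to its left, z up, the work surface at z = 0. Lengths are in m, angles in rad, forces in N, time in s.
With the tool pointing down it reaches from about 0.3 to 0.775 m from the base axis. Payload 14.6 kg.
Tool frame: the origin (TCP) lies midway between the tips of the shut fingers; the grasp point (between the pads) lies 19 mm behind it (grasp_offset is the distance from the TCP to the grasp point, in m); z points along the fingers, y is the line along which they close (so a half turn about z gives the same grasp; the last joint's range is limited). The gripper opens to 94 mm and grips with 3 to 60 N. Pads are 16 mm wide; open, the fingers measure 119 mm over their backs; the gripper's body (75 mm by 177 mm) begins 78 mm behind the grasp point.
Start: joints at [1.042, 0.3, 1.521, -0, 1.321, -0.067], TCP at [0.245, 0.492, 0.205] pointing down, gripper open.
Joint ranges: [-3.03, 3.03], [-0.79, 2.21], [0.23, 2.52], [-1.04, 4.18], [0, 3.07], [-2.55, 2.55]. Speed limits (rad/s): [2.22, 2.22, 2.57, 3.14, 3.14, 3.14].

## Interface

Orientations are given as [roll, pitch, yaw] about the fixed x, y, z axes, in that order (R = Rz(yaw) Ry(pitch) Rx(roll)).
In Python, from station import * gives the robot as it stands. The module is installed in compiled form; this text tells all that it offers.
- The arm moves only by the tool send_rows, never from a script. Its argument "rows" is a list of rows, each an object of numbers: "dx", "dy", "dz": the shift along the tool's x, y, z in mm; "roll": the turn about the tool's z in degrees; "jaw": the closure, from -1 (fully open) to 1 (shut). In form: [{"dx": .., "dy": .., "dz": .., "roll": .., "jaw": ..}, ...]. A call has 1 to 12 rows; each row shifts and turns the commanded pose from where the row before left it, along the tool's axes as they then stand; what a row does not reach is not made up. A row lasts 1/12 s, in which the tool goes at most 41.7 mm and 7.16 degrees, less where a joint would pass 70% of its speed; a pose out of reach is approached as far as the arm can. A call is refused whole if a number of a shift passes 41.7 or a number of a turn 7.16, either way. A call with a gripper value outside its range is refused whole. The fingers move at their own pace and stop on an object; "force" is the grip in N (left out, the last holds). Time passes only in rows, so rows that do not move let the fingers close. It gives the time, the measured TCP pose, the force, the opening and the grip force at its end, in the units of the state.
- get_obs(): the state, without advancing time (a new reading comes with each control period).
- camera(name): name is "scene" or "top" or "wrist"; returns a dict with "frame" (420x560x3 uint8, red, green, blue), "z_map" (420x560 float32, m along the optical axis (not along the pixel's ray), 0 where there is no reading), "camera_matrix" (3x3 intrinsics, pixels), "rvec" (rotation vector, rad) and "tvec" (3), from world to camera coordinates, as OpenCV has them. Camera axes: x right, y down, z forward; pixel columns grow to the right and rows downward; lengths in m; the calibration is good to about 2 mm. The wrist camera is an equidistant fisheye: a pixel r from the principal point sees the ray r / f radians off the axis. A picture is of the moment at which its call begins.
- hand_in(): hands the job in; it is judged then, once.
The state is a dict: "time_s": time; "qpos": joint angles; "joint_vel": joint speeds; "tau": joint torques, N m; "ee_pos": TCP position; "eef_rot": TCP orientation; "force": force on the tool from outside, world axes, zero at the start; "moment": the same for the moment, N m; "grip_width": finger opening in m; "grip_force": force on a finger pad.
Only numpy, scipy, OpenCV 4.12 (cv2) and the standard library are available. Lean on these libraries where they do the work, as an engineer would, in place of code of your own. Each camera call takes 0.05 s, during which the arm holds its last target. There are 200 camera calls.

## Task

One of the two hex bolts on the aluminium lock body stands proud because its thread has not caught: turn it backward (anticlockwise from above) until you feel or see it drop onto the thread, then turn it forward (clockwise) one full turn so that the thread is started. Finish while still gripping that bolt's head, without turning it any further, so that it stays held as started. Leave the other bolt, which is already home, as it is, and do not shove the things lying on the bench.

Things in the scene. Friction and masses are not known exactly. Their poses are not given: they have to be found in the camera images.
- bolt: The proud bolt, plain steel: hex head 26 mm across flats, 30 mm across corners, 22 mm high, on a 16 mm shank that goes down into its boss. It can only turn about its upright axis and move along it; a light spring (3 to 5 N) presses it down. Origin: centre of the head, half-way up; z up; x is square to a pair of flats (flats every 60 degrees).
- bolt_turn (a joint): Turn angle of the proud bolt in rad, grows forward (clockwise from above), counts whole turns. Starts at 0.8 to 2.2. Turned back to about -0.1 the bolt drops off the thread end by nearly 6 mm, if the grip lets it slide: gripped tight it drops only once loosened. Forward from the start, or half a turn back past the drop, it binds. Turning is light, under 0.1 N m.
- bolt_lift (a joint): Height of the proud bolt in m, positive up. 0.0035 to 0.0055 at the start; climbs slightly while turned back; 0 when just dropped onto the thread at bolt_turn 0. Right-hand thread, pitch 6 mm: one turn forward from there sinks it to -0.006.
- boss: Round aluminium boss, 31 mm across, 14 mm high, on top of the lock body, carrying the proud bolt. Origin: centre of its underside, 40 mm above the bench; its yaw means nothing. Between its top and the bolt's head only the shank shows: 18 mm of it at bolt_lift 0, 12 mm after the forward turn.
- home_turn (a joint): Angle in rad of the neighbouring bolt that is already home; 0 at the start and must stay there. It is stiff (0.4 N m).
- bolt_home: The neighbouring bolt, same hex head, screwed fully home so that its head sits on its own boss, about 22 mm lower than the proud one. Origin: centre of its head.
- lock_body: Fixed aluminium lock body lying on the bench, 75 x 260 x 40 mm (its own x, y, z), origin at the centre of its underside. The two bosses stand on its top, 85 mm either side of its middle along its y axis; which one has the proud bolt varies. A dark steel plate, 6 mm thick, lies between them.
- screwdriver_grip (a point): Bystander: loose screwdriver, 190 mm long, black handle, lying on the bench on the robot's side of the lock body. Point: on its handle.
- lock_cylinder: Bystander: loose upright brass lock cylinder, 36 mm across its foot, 45 mm high, on the robot's side of the lock body. Origin: centre of its underside.
- carton: Bystander: loose cardboard carton, 80 x 120 x 50 mm, beyond the lock body. Origin: centre of its underside.
- strike_plate: Bystander: loose flat steel strike plate, 30 x 110 x 6 mm, beyond the lock body. Origin: centre of its underside.

How it is judged:
On the way, in this order (a step that is already met when the one before it is completed fails the run):
1. the bolt has been turned backward past the thread end and has dropped onto the thread (value of joint bolt_turn below 0.3 rad and value of joint bolt_lift below 0.0022 m), for 0.1 s.
2. the bolt has been turned forward about one turn and has gone down with the thread (value of joint bolt_turn above 5 rad and value of joint bolt_lift below -0.0035 m), for 0.1 s.
At the end, for the whole second after the job is handed in: Bolt one turn past the drop (bolt_turn 5.0 to 7.2 rad), sunk 3.5 to 9 mm on its thread (bolt_lift), not turning, fingers still gripping its head (over 4 N, grasp point within 25 mm of the head's centre); home bolt within 0.25 rad of its start (all of step 2 and value of joint bolt_turn below 7.2 rad and value of joint bolt_lift above -0.009 m and contact force between the fingers and bolt above 4 N and distance between the grasp point and bolt below 0.025 m and velocity of joint bolt_turn between -0.5 and 0.5 rad/s and value of joint home_turn between -0.25 and 0.25 rad); the arm keeps its last pose, push and grip.
It fails at once if the neighbouring home bolt is turned by more than 0.25 rad (value of joint home_turn above 0.25 rad or value of joint home_turn below -0.25 rad).
It fails at once if the bolt is driven in more than about one and a half turns past the drop (value of joint bolt_turn above 9 rad).
It fails at once if a bystander on the bench is shoved by more than 30 mm (distance of any of screwdriver_grip, lock_cylinder, carton, strike_plate from where it was at the start of the episode above 0.03 m).
It also fails if it takes over 67 s, if anything falls off the work surface, if the arm or the gripper's body presses on something with over 40 N, if the wrist force passes 120 N, or if a joint passes its speed limit or range.

## Working session

There is one attempt and no reset: what is moved stays moved. The work goes in short steps, Python scripts to look and compute and a tool call to move; the robot and the scene stay as the last step left them, time stands still between calls to the robot, and variables do not carry over. Pictures are saved under pics/ and viewed, at most 10 in all, crops included, and the job is handed in when it is done.

Besides the shell and the picture viewer there is one more tool, called after "Request:" as name(argument=value, ...) on one line, values as JSON. send_rows: Moves the arm, as the interface text tells. Its arguments: {"type":"object","properties":{"rows":{"type":"array"},"force":{"type":"number"}},"required":["rows"]}

```bash
mkdir -p pics; python3 - <<'E'
from station import *
import cv2,numpy as np
o=get_obs();print({k:np.round(v,3).tolist() for k,v in o.items()})
for n in("scene","top"):
    c=camera(n);cv2.imwrite(f"pics/{n}0.png",c["frame"][:,:,::-1]);np.savez(f"{n}0.npz",**c)
    print(n,c["camera_matrix"].tolist(),c["rvec"],c["tvec"])
E
```

```text
{'time_s': 0.0, 'qpos': [1.042, 0.3, 1.522, -0.0, 1.321, -0.067], 'joint_vel': [0.001, 0.002, 0.001, -0.0, -0.0, 0.001], 'tau': [-0.0, -53.182, -35.272, 0.071, 0.024, -0.0], 'ee_pos': [0.245, 0.492, 0.205], 'eef_rot': [-3.14, -0.0, 2.68], 'force': [0.004, -0.083, -0.099], 'moment': [0.001, -0.009, -0.004], 'grip_force': 0.0, 'grip_width': 0.094}
scene [[427.64899764288396, 0.0, 282.88690984494315], [0.0, 427.64899764288396, 211.53834275794065], [0.0, 0.0, 1.0]] [ 2.01800089  1.45380582 -0.53093047] [-0.26363126 -0.35345517  1.14862305]
top [[379.03975494714837, 0.0, 278.6019595329153], [0.0, 379.03975494714837, 214.34009835072303], [0.0, 0.0, 1.0]] [ 2.15091348 -2.14743078  0.20164627] [0.03959678 0.60635306 0.71377752]
```

View pics/top0.png

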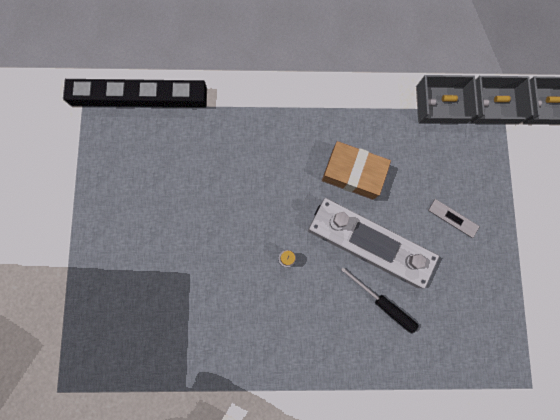

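View pics/scene0.png

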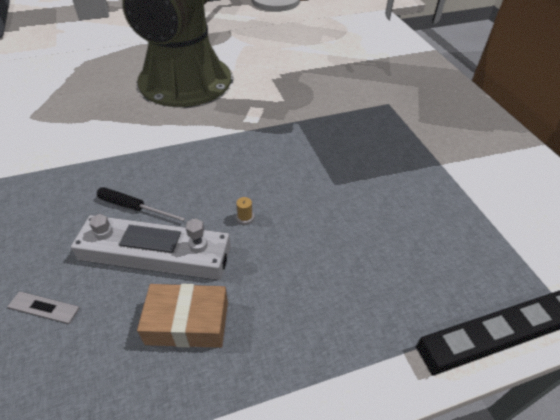

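The top view shows the lock body tilted, with the proud bolt near (341,220) and the home bolt near (418,261). The scene view shows the same proud bolt at (196,230). The cylinder is at (288,258), the carton at (357,170).

```bash
cat > h.py <<'E'
import cv2,numpy as np
def cloud(c):
    K=c["camera_matrix"];R=cv2.Rodrigues(c["rvec"])[0];z=c["z_map"]
    v,u=np.mgrid[:z.shape[0],:z.shape[1]]
    p=np.stack([(u-K[0,2])/K[0,0]*z,(v-K[1,2])/K[1,1]*z,z],-1)-c["tvec"]
    P=p@R; P[z==0]=np.nan; return P
E
python3 - <<'E'
from h import *
P=cloud(np.load("top0.npz"))
for nm,(u,v) in dict(proud=(341,219),home=(418,261),cyl=(288,258),carton=(357,170)).items():
    print(nm,P[v,u].round(4))
for nm,(u,v),lo,hi in(("proud",(341,219),.085,.12),("home",(418,261),.068,.09),("cyl",(288,258),.03,.06)):
    q=P[v-16:v+17,u-16:u+17].reshape(-1,3);q=q[(q[:,2]>lo)&(q[:,2]<hi)]
    print(nm,len(q),np.median(q,0).round(4),q.min(0).round(4),q.max(0).round(4))
S=cloud(np.load("scene0.npz"))
for (u,v) in((195,226),(100,219)):
    q=S[v-20:v+20,u-20:u+20].reshape(-1,3);q=q[(q[:,2]>.07)&(q[:,2]<.12)]
    print(len(q),np.median(q,0).round(4),q.min(0).round(4),q.max(0).round(4))
c=np.load("top0.npz")["frame"]
a=cv2.resize(c[195:245,315:375,::-1],None,fx=10,fy=10,interpolation=cv2.INTER_CUBIC);cv2.imwrite("pics/topcrop.png",a)
E
```

```text
proud [ 0.5898 -0.0757  0.0978]
home [ 0.5122 -0.2264  0.0751]
cyl [0.5191 0.0219 0.0459]
carton [ 0.6987 -0.1205  0.0513]
proud 178 [ 0.5899 -0.0758  0.0968] [ 0.5769 -0.0911  0.0863] [ 0.6037 -0.0626  0.0999]
home 172 [ 0.5122 -0.2267  0.0754] [ 0.4989 -0.2414  0.0682] [ 0.5258 -0.2139  0.0784]
cyl 163 [0.5193 0.0237 0.0444] [0.5073 0.0098 0.0364] [0.5332 0.0358 0.0471]
308 [ 0.5975 -0.0784  0.0956] [ 0.5774 -0.0926  0.0757] [ 0.6058 -0.0637  0.0995]
192 [ 0.5159 -0.228   0.0755] [ 0.4999 -0.2425  0.0702] [ 0.5277 -0.2147  0.0783]
```

View pics/topcrop.png

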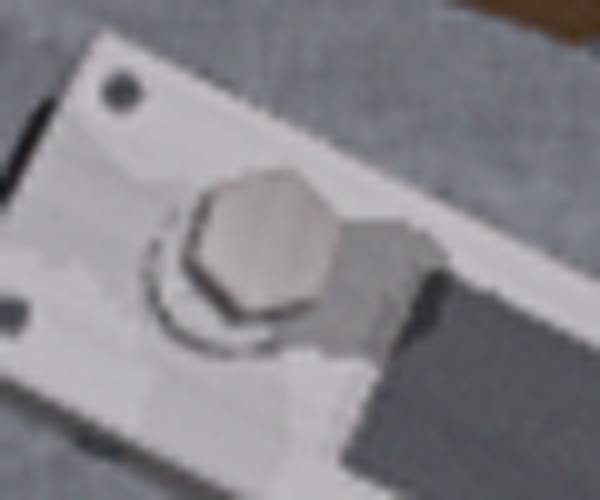

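Request:
send_rows(rows=[{"dx": -23.4, "dy": -14.8, "dz": 0, "roll": 0, "jaw": -1}, {"dx": -23.4, "dy": -14.8, "dz": 0, "roll": 0, "jaw": -1}, {"dx": -23.4, "dy": -14.8, "dz": 0, "roll": 0, "jaw": -1}, {"dx": -23.4, "dy": -14.8, "dz": 0, "roll": 0, "jaw": -1}, {"dx": -23.4, "dy": -14.8, "dz": 0, "roll": 0, "jaw": -1}, {"dx": -23.4, "dy": -14.8, "dz": 0, "roll": 0, "jaw": -1}, {"dx": -23.4, "dy": -14.8, "dz": 0, "roll": 0, "jaw": -1}, {"dx": -23.4, "dy": -14.8, "dz": 0, "roll": 0, "jaw": -1}, {"dx": -23.4, "dy": -14.8, "dz": 0, "roll": 0, "jaw": -1}, {"dx": -23.4, "dy": -14.8, "dz": 0, "roll": 0, "jaw": -1}, {"dx": -23.4, "dy": -14.8, "dz": 0, "roll": 0, "jaw": -1}, {"dx": -23.4, "dy": -14.8, "dz": 0, "roll": 0, "jaw": -1}])

```text
time_s: 1.1
ee_pos: [0.4177, 0.207, 0.2053]
eef_rot: [-3.141, -0.0, 2.68]
force: [0.2, 1.1, -0.2]
grip_width: 0.0941
grip_force: 0.0
```

Request:
send_rows(rows=[{"dx": -23.4, "dy": -14.8, "dz": 0, "roll": 0, "jaw": -1}, {"dx": -23.4, "dy": -14.8, "dz": 0, "roll": 0, "jaw": -1}, {"dx": -23.4, "dy": -14.8, "dz": 0, "roll": 0, "jaw": -1}, {"dx": -23.4, "dy": -14.8, "dz": 0, "roll": 0, "jaw": -1}, {"dx": -23.4, "dy": -14.8, "dz": 0, "roll": 0, "jaw": -1}, {"dx": -23.4, "dy": -14.8, "dz": 0, "roll": 0, "jaw": -1}, {"dx": -23.4, "dy": -14.8, "dz": 0, "roll": 0, "jaw": -1}, {"dx": -23.4, "dy": -14.8, "dz": 0, "roll": 0, "jaw": -1}, {"dx": -23.4, "dy": -14.8, "dz": 0, "roll": 0, "jaw": -1}, {"dx": -23.4, "dy": -14.8, "dz": 0, "roll": 0, "jaw": -1}, {"dx": -23.4, "dy": -14.8, "dz": 0, "roll": 0, "jaw": -1}, {"dx": -23.4, "dy": -14.8, "dz": 0, "roll": 0, "jaw": -1}])

```text
time_s: 2.1
ee_pos: [0.59, -0.0771, 0.2051]
eef_rot: [-3.141, -0.001, 2.68]
force: [0.3, 0.5, 0.8]
grip_width: 0.094
grip_force: 0.0
```

Request:
send_rows(rows=[{"roll": 7}, {"roll": 7}, {"roll": 7}, {"roll": 7}, {"roll": 7}, {"roll": 7}, {"roll": 7}, {"roll": 7}, {"roll": 7}, {"roll": 7}, {"roll": 7}, {"roll": 7}])

```text
invalid input at $.rows[0]: expected keys dx, dy, dz, roll, jaw
```

Request:
send_rows(rows=[{"roll": 7}, {"roll": 7}, {"roll": 7}, {"roll": 7}, {"roll": 4}, {"roll": 0}])

```text
invalid input at $.rows[0]: expected keys dx, dy, dz, roll, jaw
```

```bash
python3 - <<'E'
from station import *
from h import *
c=camera("wrist");o=get_obs();print({k:np.round(v,4).tolist() for k,v in o.items()})
np.savez("w1.npz",**c);print(c["camera_matrix"].tolist(),c["rvec"],c["tvec"])
R=cv2.Rodrigues(c["rvec"])[0];p=R@np.array([.5905,-.077,.0985])+c["tvec"]
t=np.arctan2(np.hypot(*p[:2]),p[2]);K=c["camera_matrix"];d=p[:2]/np.hypot(*p[:2])*t
u,v=K[0,2]+K[0,0]*d[0],K[1,2]+K[1,1]*d[1];print("pred",u,v)
u,v=int(u),int(v)
cv2.imwrite("pics/w1.png",cv2.resize(c["frame"][max(v-50,0):v+50,max(u-65,0):u+65,::-1],None,fx=6,fy=6,interpolation=cv2.INTER_CUBIC));print(max(v-50,0),max(u-65,0))
E
```

```text
{'time_s': 2.15, 'qpos': [-0.1967, 0.4058, 1.3805, -0.0009, 1.3556, -1.3032], 'joint_vel': [0.045, -0.0419, 0.0769, 0.0021, -0.0244, 0.0763], 'tau': [12.3771, -64.0118, -32.366, 0.9085, 0.4709, 0.5218], 'ee_pos': [0.5914, -0.0808, 0.2047], 'eef_rot': [-3.1407, -0.0001, 2.6775], 'force': [2.1382, -2.9532, -0.5372], 'moment': [-0.0893, -0.0633, 0.0411], 'grip_force': 0.0, 'grip_width': 0.0942}
[[325.19226210127806, 0.0, 275.494517123774], [0.0, 325.19226210127806, 207.38921581291604], [0.0, 0.0, 1.0]] [-2.45763202 -1.5212574  -0.21735151] [-0.19363769 -0.56786362  0.23337689]
pred 276.33930514054435 207.3756420939607
157 211
```

View pics/w1.png

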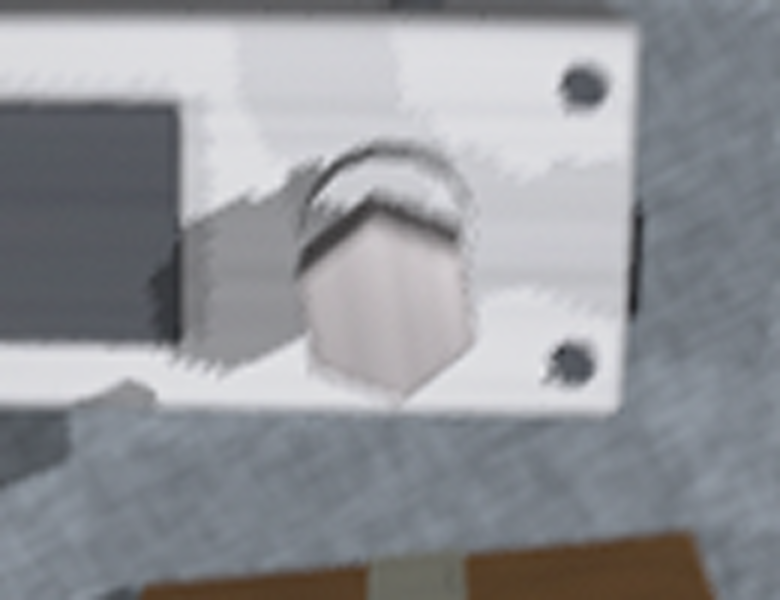

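The head's top face shows corners at crop (378,214), (462,247), (472,345), (397,403), (310,362) and (302,275). I'll unproject them onto z=0.0985.

```bash
python3 - <<'E'
from h import *
c=np.load("w1.npz");K=c["camera_matrix"];R=cv2.Rodrigues(c["rvec"])[0];C=-R.T@c["tvec"]
cr=np.array([(378,214),(462,247),(472,345),(397,403),(310,362),(302,275)])/6+[211,157]-.4
W=[]
for u,v in cr:
    d=np.array([u-K[0,2],v-K[1,2]])/K[0,0];t=np.hypot(*d)
    r=R.T@np.r_[d/t*np.sin(t),np.cos(t)];W.append(C+r*(.0985-C[2])/r[2])
W=np.array(W)[:,:2];m=W.mean(0);print(C,m,np.hypot(*(W-m).T))
a=np.degrees(np.arctan2(*(W-m).T[::-1]));print(a,a%60)
E
```

```text
[ 0.51539057 -0.04009652  0.38365903] [ 0.59050685 -0.07830256] [0.01485188 0.01492298 0.01431549 0.01535242 0.01461676 0.01390625]
[ 158.59967487  103.8952783    39.35454319  -20.61792601  -80.41911939
 -138.77664127] [38.59967487 43.8952783  39.35454319 39.38207399 39.58088061 41.22335873]
```

Request:
send_rows(rows=[{"dx": 0, "dy": 0, "dz": 0, "jaw": -1, "roll": 7}, {"dx": 0, "dy": 0, "dz": 0, "jaw": -1, "roll": 7}, {"dx": 0, "dy": 0, "dz": 0, "jaw": -1, "roll": 7}, {"dx": 0, "dy": 0, "dz": 0, "jaw": -1, "roll": 7}, {"dx": 0, "dy": 0, "dz": 0, "jaw": -1, "roll": 7}, {"dx": 0, "dy": 0, "dz": 0, "jaw": -1, "roll": 7}, {"dx": 0, "dy": 0, "dz": 0, "jaw": -1, "roll": 7}, {"dx": 0, "dy": 0, "dz": 0, "jaw": -1, "roll": 7}, {"dx": 0, "dy": 0, "dz": 0, "jaw": -1, "roll": 7}, {"dx": 0, "dy": 0, "dz": 0, "jaw": -1, "roll": 7}, {"dx": 0, "dy": 0, "dz": 0, "jaw": -1, "roll": 7}, {"dx": 0, "dy": 0, "dz": 0, "jaw": -1, "roll": 7}])

```text
time_s: 3.15
ee_pos: [0.5894, -0.0758, 0.2051]
eef_rot: [-3.141, 0.0, 1.208]
force: [0.1, -0.4, -0.0]
grip_width: 0.0941
grip_force: 0.0
```

Request:
send_rows(rows=[{"dx": 0, "dy": 0, "dz": 0, "jaw": -1, "roll": 7}, {"dx": 0, "dy": 0, "dz": 0, "jaw": -1, "roll": 7}, {"dx": 0, "dy": 0, "dz": 0, "jaw": -0.4, "roll": 7}, {"dx": 0, "dy": 0, "dz": 0, "jaw": -0.4, "roll": 7}, {"dx": 0, "dy": 0, "dz": 0, "jaw": -0.4, "roll": 1.5}, {"dx": 0, "dy": 0, "dz": 0, "jaw": -0.4, "roll": 0}, {"dx": 0, "dy": 0, "dz": 0, "jaw": -0.4, "roll": 0}])

```text
time_s: 3.73
ee_pos: [0.5895, -0.0758, 0.2052]
eef_rot: [-3.141, 0.0, 0.7]
force: [0.7, 0.1, -0.1]
grip_width: 0.0669
grip_force: 0.0
```

Request:
send_rows(rows=[{"dx": -0.7, "dy": 2.3, "dz": 16.7, "jaw": -0.4, "roll": 0}, {"dx": 0, "dy": 0, "dz": 16.7, "jaw": -0.4, "roll": 0}, {"dx": 0, "dy": 0, "dz": 16.7, "jaw": -0.4, "roll": 0}, {"dx": 0, "dy": 0, "dz": 16.7, "jaw": -0.4, "roll": 0}, {"dx": 0, "dy": 0, "dz": 16.7, "jaw": -0.4, "roll": 0}, {"dx": 0, "dy": 0, "dz": 16.7, "jaw": -0.4, "roll": 0}, {"dx": 0, "dy": 0, "dz": 16.7, "jaw": -0.4, "roll": 0}, {"dx": 0, "dy": 0, "dz": 16.7, "jaw": -0.4, "roll": 0}, {"dx": 0, "dy": 0, "dz": 0, "jaw": -0.4, "roll": 0}, {"dx": 0, "dy": 0, "dz": 0, "jaw": -0.4, "roll": 0}])

```text
time_s: 4.57
ee_pos: [0.5902, -0.078, 0.0715]
eef_rot: [-3.14, 0.001, 0.7]
force: [0.1, 1.3, -0.1]
grip_width: 0.0657
grip_force: 0.0
```

Request:
send_rows(rows=[{"dx": 0, "dy": 0, "dz": 0, "jaw": 1, "roll": 0}, {"dx": 0, "dy": 0, "dz": 0, "jaw": 1, "roll": 0}, {"dx": 0, "dy": 0, "dz": 0, "jaw": 1, "roll": 0}, {"dx": 0, "dy": 0, "dz": 0, "jaw": 1, "roll": 0}, {"dx": 0, "dy": 0, "dz": 0, "jaw": 1, "roll": 0}, {"dx": 0, "dy": 0, "dz": 0, "jaw": 1, "roll": 0}, {"dx": 0, "dy": 0, "dz": 0, "jaw": 1, "roll": 0}, {"dx": 0, "dy": 0, "dz": 0, "jaw": 1, "roll": 0}], force=10)

```text
time_s: 5.23
ee_pos: [0.5909, -0.0787, 0.0721]
eef_rot: [3.14, -0.0, 0.699]
force: [2.6, -4.5, -0.8]
grip_width: 0.026
grip_force: 10.0
```

Request:
send_rows(rows=[{"dx": 0, "dy": 0.8, "dz": 0, "jaw": 1, "roll": 0}, {"dx": 0, "dy": 0, "dz": 0, "jaw": 1, "roll": -7}, {"dx": 0, "dy": 0, "dz": 0, "jaw": 1, "roll": -7}, {"dx": 0, "dy": 0, "dz": 0, "jaw": 1, "roll": -7}, {"dx": 0, "dy": 0, "dz": 0, "jaw": 1, "roll": -7}, {"dx": 0, "dy": 0, "dz": 0, "jaw": 1, "roll": -7}, {"dx": 0, "dy": 0, "dz": 0, "jaw": 1, "roll": -7}])

```text
time_s: 5.82
ee_pos: [0.5918, -0.0792, 0.0725]
eef_rot: [3.139, 0.001, 1.438]
force: [3.4, -5.0, 2.1]
grip_width: 0.0262
grip_force: 10.0
```

Request:
send_rows(rows=[{"dx": 0, "dy": 0, "dz": 0, "jaw": 1, "roll": -7}, {"dx": 0, "dy": 0, "dz": 0, "jaw": 1, "roll": -7}, {"dx": 0, "dy": 0, "dz": 0, "jaw": 1, "roll": -7}, {"dx": 0, "dy": 0, "dz": 0, "jaw": 1, "roll": -7}, {"dx": 0, "dy": 0, "dz": 0, "jaw": 1, "roll": -4}, {"dx": 0, "dy": 0, "dz": 0, "jaw": 1, "roll": 0}])

```text
time_s: 6.32
ee_pos: [0.5926, -0.079, 0.0731]
eef_rot: [3.138, 0.003, 1.995]
force: [7.4, -2.3, 3.9]
grip_width: 0.0262
grip_force: 10.0
```

```bash
python3 - <<'E'
from station import *
from h import *
o=get_obs();print({k:np.round(v,3).tolist() for k,v in o.items() if k in("qpos","force","moment","grip_force","time_s")})
out=[]
for n in("scene","wrist"):
    c=camera(n);np.savez(n+"2.npz",**c)
    f=c["frame"]
    out.append(cv2.resize(f[180:280,140:260] if n=="scene" else f[140:270,200:356],(400,333),interpolation=cv2.INTER_CUBIC))
cv2.imwrite("pics/b2.png",np.hstack(out)[:,:,::-1])
E
```

```text
{'time_s': 6.317, 'qpos': [-0.194, 0.537, 1.512, 0.0, 1.089, -0.618], 'force': [7.408, -2.27, 3.876], 'moment': [-0.505, -1.207, -0.044], 'grip_force': 9.993}
```

View pics/b2.png

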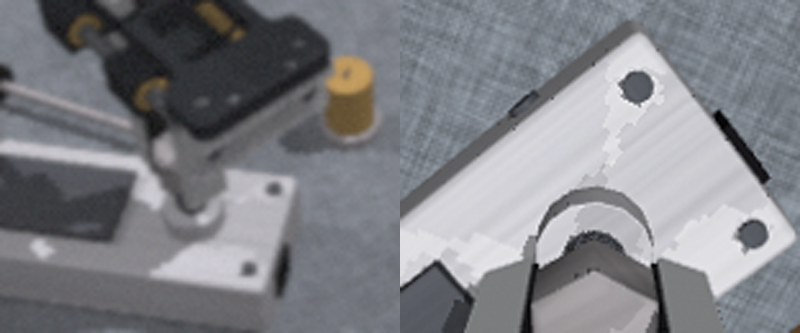

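The scene view shows the gripper holding the head, with the shank and boss visible below at (195,205). The wrist view shows the flats seated against the two fingers. I'll loosen and check for a drop.

Request:
send_rows(rows=[{"dx": 0, "dy": 0, "dz": 0, "jaw": 0.3, "roll": 0}, {"dx": 0, "dy": 0, "dz": 0, "jaw": 0.3, "roll": 0}, {"dx": 0, "dy": 0, "dz": 0, "jaw": 0.3, "roll": 0}, {"dx": 0, "dy": 0, "dz": 0, "jaw": 0.3, "roll": 0}])

```text
time_s: 6.75
ee_pos: [0.5908, -0.0785, 0.0716]
eef_rot: [-3.141, -0.001, 1.99]
force: [-0.7, -0.0, -0.2]
grip_width: 0.0325
grip_force: 0.0
```

```bash
cat >> h.py <<'E'
def headz(c):
    "height of the bolt's top face from a wrist picture: ray depth histogram near the axis"
    K=c["camera_matrix"];R=cv2.Rodrigues(c["rvec"])[0];z=c["z_map"]
    v,u=np.mgrid[:420,:560];dx=(u-K[0,2])/K[0,0];dy=(v-K[1,2])/K[1,1];t=np.hypot(dx,dy)+1e-9
    s=np.tan(t)/t*z; P=(np.stack([dx*s,dy*s,z],-1)-c["tvec"])@R; P[z==0]=np.nan
    return P
E
python3 - <<'E'
from station import *
from h import *
o=get_obs();print(o["ee_pos"],o["grip_width"])
c=camera("wrist");np.savez("w3.npz",**c)
P=headz(c);q=P.reshape(-1,3);q=q[(np.hypot(q[:,0]-.591,q[:,1]+.0785)<.009)&(q[:,2]>.08)&(q[:,2]<.11)]
print(len(q),np.percentile(q[:,2],[5,25,50,75,95]))
f=c["frame"][190:300,190:366,::-1];cv2.imwrite("pics/w3.png",cv2.resize(f,None,fx=4,fy=4,interpolation=cv2.INTER_CUBIC))
E
```

```text
[ 0.5907739  -0.07853963  0.07159456] 0.032514189625463395
792 [0.09750344 0.09797907 0.09836542 0.09873057 0.09922835]
```

View pics/w3.png

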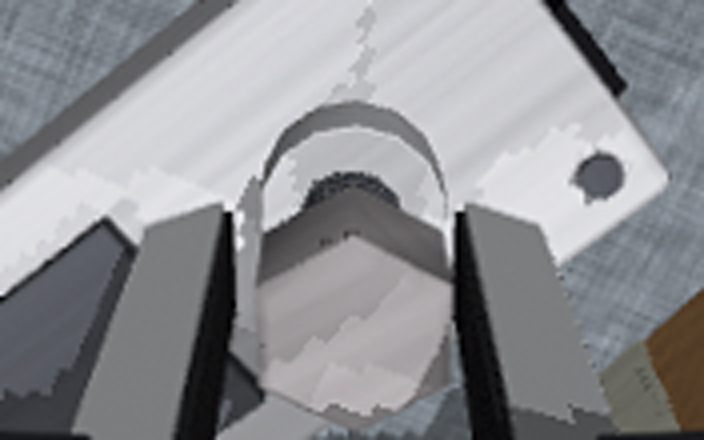

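Request:
send_rows(rows=[{"dx": -0.7, "dy": 1.2, "dz": 0, "jaw": 1, "roll": 0}, {"dx": 0, "dy": 0, "dz": 0, "jaw": 1, "roll": 0}, {"dx": 0, "dy": 0, "dz": 0, "jaw": 1, "roll": 0}, {"dx": 0, "dy": 0, "dz": 0, "jaw": 1, "roll": 0}, {"dx": 0, "dy": 0, "dz": 0, "jaw": 1, "roll": -7}, {"dx": 0, "dy": 0, "dz": 0, "jaw": 1, "roll": -7}, {"dx": 0, "dy": 0, "dz": 0, "jaw": 1, "roll": -7}, {"dx": 0, "dy": 0, "dz": 0, "jaw": 1, "roll": -7}, {"dx": 0, "dy": 0, "dz": 0, "jaw": 1, "roll": -7}, {"dx": 0, "dy": 0, "dz": 0, "jaw": 1, "roll": 0}, {"dx": 0, "dy": 0, "dz": 0, "jaw": 1, "roll": 0}])

```text
time_s: 7.72
ee_pos: [0.593, -0.0784, 0.0718]
eef_rot: [3.14, 0.001, 2.602]
force: [4.8, 2.8, -3.7]
grip_width: 0.0258
grip_force: 10.0
```

Request:
send_rows(rows=[{"dx": 0, "dy": 0, "dz": 0, "jaw": 0.3, "roll": 0}, {"dx": 0, "dy": 0, "dz": 0, "jaw": 0.3, "roll": 0}, {"dx": 0, "dy": 0, "dz": 0, "jaw": 0.3, "roll": 0}, {"dx": 0, "dy": 0, "dz": 0, "jaw": 0.3, "roll": 0}])

```text
time_s: 8.05
ee_pos: [0.5923, -0.0789, 0.0719]
eef_rot: [-3.141, -0.0, 2.601]
force: [-0.7, 0.1, -0.4]
grip_width: 0.033
grip_force: 0.0
```

```bash
cat > m.py <<'E'
from station import *
from h import *
o=get_obs();print(o["time_s"],o["ee_pos"],o["grip_width"],o["qpos"][5])
c=camera("wrist");np.savez("w4.npz",**c)
P=headz(c);q=P.reshape(-1,3);d=np.hypot(q[:,0]-.592,q[:,1]+.079)
q1=q[(d<.009)&(q[:,2]>.07)&(q[:,2]<.11)]
print(len(q1),np.percentile(q1[:,2],[5,25,50,75,95]))
h=np.median(q1[:,2]);q2=q[(d<.017)&(abs(q[:,2]-h)<.0025)];print((q2.min(0)+q2.max(0))/2)
E
python3 m.py
```

```text
8.05 [ 0.59231232 -0.07888     0.07185311] 0.03295139585799315 -1.2239657807471964
748 [0.09214244 0.09263505 0.09302237 0.09343922 0.09395859]
[ 0.59110094 -0.0788324   0.09258422]
```

Request:
send_rows(rows=[{"dx": -0.3, "dy": 0.8, "dz": 5, "jaw": 0.3, "roll": 0}, {"dx": 0, "dy": 0, "dz": 0, "jaw": 0.3, "roll": 0}, {"dx": 0, "dy": 0, "dz": 0, "jaw": 1, "roll": 0}, {"dx": 0, "dy": 0, "dz": 0, "jaw": 1, "roll": 0}, {"dx": 0, "dy": 0, "dz": 0, "jaw": 1, "roll": 0}, {"dx": 0, "dy": 0, "dz": 0, "jaw": 1, "roll": 0}, {"dx": 0, "dy": 0, "dz": 0.12, "jaw": 1, "roll": 7}, {"dx": 0, "dy": 0, "dz": 0.12, "jaw": 1, "roll": 7}, {"dx": 0, "dy": 0, "dz": 0.12, "jaw": 1, "roll": 7}, {"dx": 0, "dy": 0, "dz": 0.12, "jaw": 1, "roll": 7}, {"dx": 0, "dy": 0, "dz": 0.12, "jaw": 1, "roll": 7}])

```text
time_s: 9.02
ee_pos: [0.5924, -0.0787, 0.066]
eef_rot: [-3.14, -0.0, 1.984]
force: [-4.3, -2.9, -1.0]
grip_width: 0.0267
grip_force: 10.0
```

Request:
send_rows(rows=[{"dx": 0, "dy": 0, "dz": 0.12, "jaw": 1, "roll": 7}, {"dx": 0, "dy": 0, "dz": 0.12, "jaw": 1, "roll": 7}, {"dx": 0, "dy": 0, "dz": 0.12, "jaw": 1, "roll": 7}, {"dx": 0, "dy": 0, "dz": 0.12, "jaw": 1, "roll": 7}, {"dx": 0, "dy": 0, "dz": 0.12, "jaw": 1, "roll": 7}, {"dx": 0, "dy": 0, "dz": 0.12, "jaw": 1, "roll": 7}, {"dx": 0, "dy": 0, "dz": 0.12, "jaw": 1, "roll": 7}, {"dx": 0, "dy": 0, "dz": 0.12, "jaw": 1, "roll": 7}, {"dx": 0, "dy": 0, "dz": 0.12, "jaw": 1, "roll": 7}, {"dx": 0, "dy": 0, "dz": 0.12, "jaw": 1, "roll": 7}, {"dx": 0, "dy": 0, "dz": 0.12, "jaw": 1, "roll": 7}, {"dx": 0, "dy": 0, "dz": 0.12, "jaw": 1, "roll": 7}])

```text
time_s: 10.02
ee_pos: [0.5918, -0.0779, 0.0644]
eef_rot: [-3.139, 0.003, 0.518]
force: [-8.2, 2.5, 0.6]
grip_width: 0.0259
grip_force: 10.0
```

Request:
send_rows(rows=[{"dx": 0, "dy": 0, "dz": 0.12, "jaw": 1, "roll": 7}, {"dx": 0, "dy": 0, "dz": 0.12, "jaw": 1, "roll": 7}, {"dx": 0, "dy": 0, "dz": 0.12, "jaw": 1, "roll": 7}, {"dx": 0, "dy": 0, "dz": 0.12, "jaw": 1, "roll": 7}, {"dx": 0, "dy": 0, "dz": 0.12, "jaw": 1, "roll": 7}, {"dx": 0, "dy": 0, "dz": 0.12, "jaw": 1, "roll": 7}, {"dx": 0, "dy": 0, "dz": 0.12, "jaw": 1, "roll": 7}, {"dx": 0, "dy": 0, "dz": 0.12, "jaw": 1, "roll": 7}, {"dx": 0, "dy": 0, "dz": 0.12, "jaw": 1, "roll": 7}, {"dx": 0, "dy": 0, "dz": 0.12, "jaw": 1, "roll": 7}, {"dx": 0, "dy": 0, "dz": 0.12, "jaw": 1, "roll": 7}, {"dx": 0, "dy": 0, "dz": 0.12, "jaw": 1, "roll": 7}])

```text
time_s: 11.02
ee_pos: [0.5919, -0.0776, 0.063]
eef_rot: [3.14, 0.003, -0.948]
force: [-8.3, 4.5, 1.6]
grip_width: 0.0261
grip_force: 10.0
```

Request:
send_rows(rows=[{"dx": 0, "dy": 0, "dz": 0, "jaw": 1, "roll": 0}, {"dx": 0, "dy": 0, "dz": 0, "jaw": 1, "roll": 0}, {"dx": 0, "dy": 0, "dz": 0, "jaw": 0.1, "roll": 0}, {"dx": 0, "dy": 0, "dz": 0, "jaw": 0.1, "roll": 0}, {"dx": 0, "dy": 0, "dz": 0, "jaw": 0.1, "roll": 0}, {"dx": 0, "dy": 0, "dz": 0, "jaw": 0.1, "roll": 0}])

```text
time_s: 11.52
ee_pos: [0.5933, -0.0784, 0.0636]
eef_rot: [-3.141, -0.001, -0.942]
force: [0.2, -0.2, 0.2]
grip_width: 0.0417
grip_force: 0.0
```

```bash
python3 m.py; python3 - <<'E'
from h import *
f=np.load("w4.npz")["frame"][190:300,190:366,::-1];cv2.imwrite("pics/w5.png",cv2.resize(f,None,fx=4,fy=4,interpolation=cv2.INTER_CUBIC))
E
```

```text
11.5167 [ 0.59327443 -0.07840019  0.063571  ] 0.041716867148180715 2.3200530371706676
788 [0.0885497  0.08910779 0.0894789  0.08986803 0.09049559]
[ 0.59154948 -0.0778608   0.08929847]
```

View pics/w5.png

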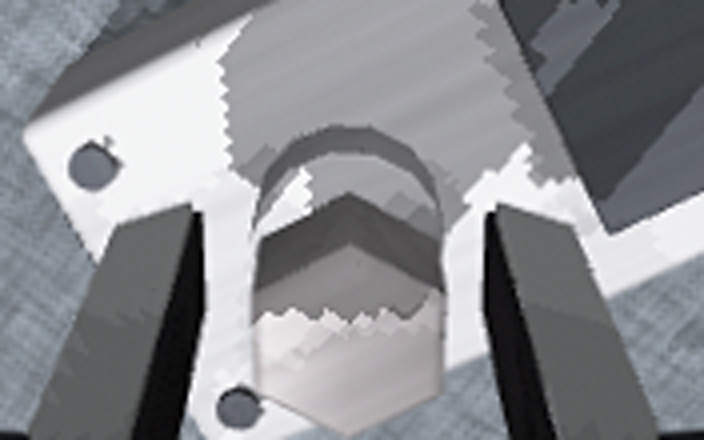

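The bolt sank about 3.5 mm over 203°, with the flats (255..440) parallel to the fingers. I'll rewind half a turn and regrip.

Request:
send_rows(rows=[{"dx": 0, "dy": 0, "dz": 0, "jaw": 0.1, "roll": -7}, {"dx": 0, "dy": 0, "dz": 0, "jaw": 0.1, "roll": -7}, {"dx": 0, "dy": 0, "dz": 0, "jaw": 0.1, "roll": -7}, {"dx": 0, "dy": 0, "dz": 0, "jaw": 0.1, "roll": -7}, {"dx": 0, "dy": 0, "dz": 0, "jaw": 0.1, "roll": -7}, {"dx": 0, "dy": 0, "dz": 0, "jaw": 0.1, "roll": -7}, {"dx": 0, "dy": 0, "dz": 0, "jaw": 0.1, "roll": -7}, {"dx": 0, "dy": 0, "dz": 0, "jaw": 0.1, "roll": -7}, {"dx": 0, "dy": 0, "dz": 0, "jaw": 0.1, "roll": -7}, {"dx": 0, "dy": 0, "dz": 0, "jaw": 0.1, "roll": -7}, {"dx": 0, "dy": 0, "dz": 0, "jaw": 0.1, "roll": -7}, {"dx": 0, "dy": 0, "dz": 0, "jaw": 0.1, "roll": -7}])

```text
time_s: 12.57
ee_pos: [0.5932, -0.0784, 0.0634]
eef_rot: [3.141, -0.0, 0.53]
force: [0.0, 0.3, 0.2]
grip_width: 0.0421
grip_force: 0.0
```

Request:
send_rows(rows=[{"dx": 0, "dy": 0, "dz": 0, "jaw": 0.1, "roll": -7}, {"dx": 0, "dy": 0, "dz": 0, "jaw": 0.1, "roll": -7}, {"dx": 0, "dy": 0, "dz": 0, "jaw": 0.1, "roll": -7}, {"dx": 0, "dy": 0, "dz": 0, "jaw": 0.1, "roll": -7}, {"dx": 0, "dy": 0, "dz": 0, "jaw": 0.1, "roll": -7}, {"dx": 0, "dy": 0, "dz": 0, "jaw": 0.1, "roll": -7}, {"dx": 0, "dy": 0, "dz": 0, "jaw": 0.1, "roll": -7}, {"dx": 0, "dy": 0, "dz": 0, "jaw": 0.1, "roll": -7}, {"dx": 0, "dy": 0, "dz": 0, "jaw": 0.1, "roll": -7}, {"dx": 0, "dy": 0, "dz": 0, "jaw": 0.1, "roll": -7}, {"dx": 0, "dy": 0, "dz": 0, "jaw": 0.1, "roll": -7}, {"dx": 0, "dy": 0, "dz": 0, "jaw": 0.1, "roll": -7}])

```text
time_s: 13.57
ee_pos: [0.5932, -0.0783, 0.0634]
eef_rot: [3.141, 0.0, 1.996]
force: [-0.8, -0.6, 0.1]
grip_width: 0.0421
grip_force: 0.0
```

Request:
send_rows(rows=[{"dx": 0, "dy": 0, "dz": 0, "jaw": 0.1, "roll": -7}, {"dx": 0, "dy": 0, "dz": 0, "jaw": 0.1, "roll": -5}, {"dx": 1.2, "dy": -0.6, "dz": 1, "jaw": 0.1, "roll": 0}, {"dx": 0, "dy": 0, "dz": 0, "jaw": 0.1, "roll": 0}, {"dx": 0, "dy": 0, "dz": 0, "jaw": 1, "roll": 0}, {"dx": 0, "dy": 0, "dz": 0, "jaw": 1, "roll": 0}, {"dx": 0, "dy": 0, "dz": 0, "jaw": 1, "roll": 0}, {"dx": 0, "dy": 0, "dz": 0, "jaw": 1, "roll": 0}, {"dx": 0, "dy": 0, "dz": 0, "jaw": 1, "roll": 0}, {"dx": 0, "dy": 0, "dz": 0, "jaw": 1, "roll": 0}])

```text
time_s: 14.4
ee_pos: [0.5919, -0.0777, 0.0624]
eef_rot: [3.142, 0.0, 2.199]
force: [1.4, 0.4, 0.2]
grip_width: 0.026
grip_force: 10.0
```

Well gripped and centred. Next is 168° forward.

Request:
send_rows(rows=[{"dx": 0, "dy": 0, "dz": 0.12, "jaw": 1, "roll": 7}, {"dx": 0, "dy": 0, "dz": 0.12, "jaw": 1, "roll": 7}, {"dx": 0, "dy": 0, "dz": 0.12, "jaw": 1, "roll": 7}, {"dx": 0, "dy": 0, "dz": 0.12, "jaw": 1, "roll": 7}, {"dx": 0, "dy": 0, "dz": 0.12, "jaw": 1, "roll": 7}, {"dx": 0, "dy": 0, "dz": 0.12, "jaw": 1, "roll": 7}, {"dx": 0, "dy": 0, "dz": 0.12, "jaw": 1, "roll": 7}, {"dx": 0, "dy": 0, "dz": 0.12, "jaw": 1, "roll": 7}, {"dx": 0, "dy": 0, "dz": 0.12, "jaw": 1, "roll": 7}, {"dx": 0, "dy": 0, "dz": 0.12, "jaw": 1, "roll": 7}, {"dx": 0, "dy": 0, "dz": 0.12, "jaw": 1, "roll": 7}, {"dx": 0, "dy": 0, "dz": 0.12, "jaw": 1, "roll": 7}])

```text
time_s: 15.4
ee_pos: [0.592, -0.0777, 0.061]
eef_rot: [3.141, -0.0, 0.728]
force: [1.1, 0.7, -0.2]
grip_width: 0.0264
grip_force: 10.0
```

Request:
send_rows(rows=[{"dx": 0, "dy": 0, "dz": 0.12, "jaw": 1, "roll": 7}, {"dx": 0, "dy": 0, "dz": 0.12, "jaw": 1, "roll": 7}, {"dx": 0, "dy": 0, "dz": 0.12, "jaw": 1, "roll": 7}, {"dx": 0, "dy": 0, "dz": 0.12, "jaw": 1, "roll": 7}, {"dx": 0, "dy": 0, "dz": 0.12, "jaw": 1, "roll": 7}, {"dx": 0, "dy": 0, "dz": 0.12, "jaw": 1, "roll": 7}, {"dx": 0, "dy": 0, "dz": 0.12, "jaw": 1, "roll": 7}, {"dx": 0, "dy": 0, "dz": 0.12, "jaw": 1, "roll": 7}, {"dx": 0, "dy": 0, "dz": 0.12, "jaw": 1, "roll": 7}, {"dx": 0, "dy": 0, "dz": 0.12, "jaw": 1, "roll": 7}, {"dx": 0, "dy": 0, "dz": 0.12, "jaw": 1, "roll": 7}, {"dx": 0, "dy": 0, "dz": 0.12, "jaw": 1, "roll": 7}])

```text
time_s: 16.4
ee_pos: [0.592, -0.0777, 0.0596]
eef_rot: [-3.142, -0.0, -0.738]
force: [0.6, -0.6, 0.4]
grip_width: 0.026
grip_force: 10.0
```

Request:
send_rows(rows=[{"dx": 0, "dy": 0, "dz": 0, "jaw": 1, "roll": 0}, {"dx": 0, "dy": 0, "dz": 0, "jaw": 1, "roll": 0}, {"dx": 0, "dy": 0, "dz": 0, "jaw": 1, "roll": 0}, {"dx": 0, "dy": 0, "dz": 0, "jaw": 1, "roll": 0}, {"dx": 0, "dy": 0, "dz": 0, "jaw": 1, "roll": 0}, {"dx": 0, "dy": 0, "dz": 0, "jaw": 1, "roll": 0}], force=15)

```text
time_s: 16.9
ee_pos: [0.592, -0.0777, 0.0596]
eef_rot: [-3.141, -0.0, -0.731]
force: [3.4, -2.0, -0.1]
grip_width: 0.0261
grip_force: 15.0
```

```bash
python3 m.py; python3 - <<'E'
from h import *
f=np.load("w4.npz")["frame"][190:300,190:366,::-1];cv2.imwrite("pics/w6.png",cv2.resize(f,None,fx=4,fy=4,interpolation=cv2.INTER_CUBIC))
E
```

```text
16.9 [ 0.59202416 -0.07774818  0.0595961 ] 0.026087651544906876 2.110081338141007
807 [0.08573759 0.08636088 0.08673447 0.08707541 0.08762175]
[ 0.59241604 -0.07929665  0.0867301 ]
```

View pics/w6.png

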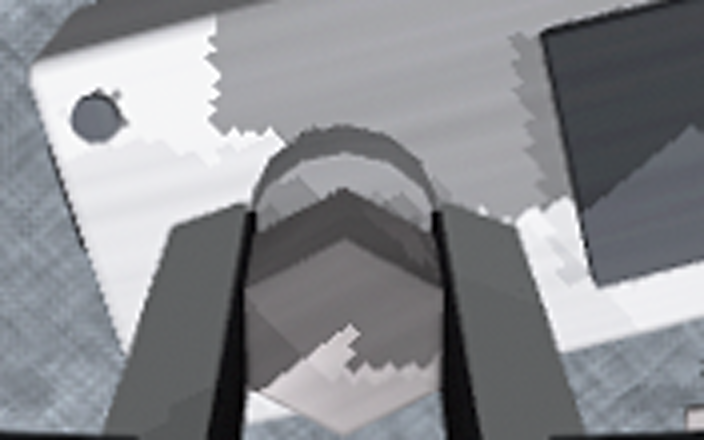

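The head sits square between both fingers and has sunk about 6.2 mm over 371° of forward turning. That matches the 6 mm pitch, so I'm handing in.

```bash
python3 -c "
from station import *
print(hand_in())"
```

```text
the job is handed in; nothing more can be done
None
```

I turned the proud bolt back about 109° until it dropped onto the thread, then forward 371°, sinking it about 6 mm. I handed the job in at about 17 s with the head still gripped at 15 N; no verdict came back.

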